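# Block the gaps in a packed tote of power units

## Robot

A 6-joint arm with a two-finger parallel gripper is mounted at the origin on the work surface. World frame = base frame: x ahead of the robot, y to its left, z up, the work surface at z = 0. Lengths are in m, angles in degrees, forces in N, time in s.
With the tool pointing down it reaches from about 0.4 to 0.825 m from the base axis. Payload 7 kg.
Tool frame: the origin (TCP) lies at the very end of the fingers, on their centre line; the grasp point (between the pads) lies 19 mm behind it (r.hold_point_z is the distance from the TCP to the grasp point, in m); z points along the fingers, y is the direction in which the jaws open and shut (so a half turn about z gives the same grasp; the last joint's range is limited). The gripper opens to 88 mm and grips with 3 to 60 N. Pads are 19 mm wide; open, the fingers measure 130 mm over their backs; the gripper's body (78 mm by 193 mm) begins 47 mm behind the grasp point.
Start: joints at [-58.493, 20.546, 0.682, 0, -70.136, -16.507], TCP at [0.175, -0.652, 0.227] pointing down, gripper open.
Joint ranges: [-176.03, 176.03], [-82.01, 121.73], [-58.28, 71.71], [-173.87, 95.51], [-174.79, -0.11], [-173.66, 173.66]. Speed limits (degrees/s): [136.94, 136.94, 172.46, 180, 180, 180].

## Interface

Orientations are given as [roll, pitch, yaw] about the fixed x, y, z axes, in that order (R = Rz(yaw) Ry(pitch) Rx(roll)).
In Python, from plant import r gives the robot as it stands. The module is installed in compiled form; this text tells all that it offers.
- The arm moves only by the shell command python3 -m inch 'ROWS' [FORCE]. ROWS is text: rows parted by semicolons, each of 7 numbers parted by spaces: the shift along the tool's x, y, z in m, then the turn, a rotation vector about the tool's x, y, z in rad, then the opening, from 0 (shut) to 1 (fully open). In form: tx ty tz ax ay az jaw; .... A call has 1 to 20 rows; each row shifts and turns the commanded pose from where the row before left it, along the tool's axes as they then stand; what a row does not reach is not made up. A row lasts 1/12 s, in which the tool goes at most 41.7 mm and 7.16 degrees, less where a joint would pass 70% of its speed; a pose out of reach is approached as far as the arm can. A call with a gripper value outside its range is refused whole. The fingers move at their own pace and stop on an object; FORCE is the grip in N (left out, the last holds). Time passes only in rows, so rows that do not move let the fingers close. It gives the time, the measured TCP pose, the force and the opening at its end, in the units of the state.
- r.get_state(): the state, without advancing time (a new reading comes with each control period).
- r.capture(name): name is "scene" or "top" or "wrist"; returns the picture (480x640x3 uint8, red, green, blue); there is no depth.
- r.camera_params(name): a dict with "vfov" (degrees; the focal length in pixels is half the picture's height over the tangent of half this angle, whatever the lens; pixels are square), "cx", "cy" (the principal point, pixels), "R" (3x3) and "t" (3): a world point X has camera coordinates R X + t. Camera axes: x right, y down, z forward; pixel columns grow to the right and rows downward; lengths in m; the calibration is good to about 2 mm. A picture is of the moment at which its call begins: read the wrist's pose just before it. camera_params takes no time and is no camera call; for the wrist camera it gives the pose at the moment of the call.
- r.close_job(): hands the job in, once; it reports no verdict.
Trained networks look in the newest picture that a camera, given by its name, has taken for a name from the list of things; names that differ only in an ending like _2 or _b are one class to them, and where a whole thing is asked for, a point or a joint stands for the part that bears it (a point fixed in the world has none). Each returns a list of dicts, best first, with "p" (0 to 1); they miss things now and then, are a little off and sometimes report something else, mostly with a low value. They report only what shows in the picture. A call takes as long as a camera call. They do not tell look-alikes from the thing itself.
- r.recognise(target, camera): "xy" ([column, row] in pixels, amid what is visible of it).
The state is a dict: "time_s": time; "joints": joint angles; "qd": joint speeds; "joint_torque": joint torques, N m; "tcp_pos": TCP position; "eef_rot": TCP orientation; "contact_force": force on the tool from outside, world axes, zero at the start; "moment": the same for the moment, N m; "gripper_width": finger opening in m.
Only numpy, scipy, OpenCV 4.12 (cv2) and the standard library are available. Lean on these libraries where they do the work, as an engineer would, in place of code of your own. Each camera call takes 0.05 s, during which the arm holds its last target.

## Task

Two gaps are left between the power units in the black tote: fill each with the pink foam block that fits it, the wide block in the wide gap and the thin block in the narrow gap, both standing upright, right down on the tote floor and level with the rim. The thin block lies flat: first stand it on end on the bench and let go of it, then take it again by its broad faces to put it in. The power units must stay down in their places, and leave the screwdriver, the jar and the parts bin where they are.

Things in the scene. Friction and masses are not known exactly. Their poses are not given: they have to be found in the camera images.
- tote: Black open tote standing fixed on the bench, 155 (x) x 246 (y) x 95 mm high outside, floor and walls 5 mm thick. A full-height dividing wall along its y makes two lanes, each 70 mm wide (x) and 236 mm long (y); lane centres at x = -37.5 and +37.5 mm. Each lane holds two power units, one against each end wall, with a gap between them. Origin: centre of the underside, z up.
- wide_gap (a point): Centre of the wide gap, on the tote's inner floor (5 mm above the bench). The gap is 70 mm (x, between lane walls) by 52 mm (y, between two units); the lane walls rise 90 mm above this point, the units only 60 mm. Axes as the tote's.
- narrow_gap (a point): Centre of the narrow gap, on the tote's inner floor (5 mm above the bench). The gap is 70 mm (x, between lane walls) by 34 mm (y, between two units); lane walls rise 90 mm above this point, the units only 60 mm. Axes as the tote's.
- wide_block_c (a point): Centre of the wide pink foam block, 64 (its x) x 48 (its y) x 90 mm (its z), about 90 g, firm (does not give). Starts standing upright on the bench, z up. All edges of the two 64 x 48 ends are bevelled, 4 mm in over the last 6 mm.
- thin_block_c (a point): Centre of the thin pink foam block, 64 (its x) x 90 (its y, its long way) x 30 mm (its z, its thickness), about 60 g, firm (does not give). Starts lying flat on a broad 64 x 90 face, z up; stood on end, its y is vertical (either end up will do). All edges of the two 64 x 30 ends are bevelled, 4 mm in over the last 6 mm.
- driver: Screwdriver, 170 mm long, lying on the bench along its x, red handle to -x; a bystander. Origin: about half-way along, on the bench.
- flux_jar: White jar with a blue cap, 52 mm across, 70 mm high, standing; a bystander. Origin: centre of the underside.
- coil_bin: Low black bin of yellow coils, 100 x 130 x 50 mm high; a bystander. Origin: centre of the underside.
- unit_a_c (a point): Centre (half-way up) of a loose power unit, 68 (x) x 91 (y) x 60 mm high, 0.5 kg: aluminium case with a green board and yellow, red and black components on top. Stands in the tote, wide-gap lane, +y end; axes as the tote's.
- unit_b_c (a point): Centre (half-way up) of a loose power unit, 68 (x) x 91 (y) x 60 mm high, 0.5 kg: aluminium case with a green board and yellow, red and black components on top. Stands in the tote, wide-gap lane, -y end; axes as the tote's.
- unit_c_c (a point): Centre (half-way up) of a loose power unit, 68 (x) x 82 (y) x 60 mm high, 0.5 kg: aluminium case with a green board and yellow, red and black components on top. Stands in the tote, narrow-gap lane, +y end; axes as the tote's.
- unit_d_c (a point): Centre (half-way up) of a loose power unit, 68 (x) x 118 (y) x 60 mm high, 0.5 kg: aluminium case with a green board and yellow, red and black components on top. Stands in the tote, narrow-gap lane, -y end; axes as the tote's.
Things that resemble listed ones, but are neither listed nor needed, are in the scene too. What is shaped like the part that bears wide_block_c but orange is not meant.

How it is judged:
By the outcome, as a careful person would: the job done as asked, in the order asked, and still so for the second after the job is handed in, with the robot touching nothing.
It also fails if it takes over 72 s, if anything falls off the work surface, if the arm or the gripper's body presses on something with over 40 N, if the wrist force passes 120 N, or if a joint passes its speed limit or range.

## Working session

There is one attempt and no reset: what is moved stays moved. The work goes in short steps, Python scripts to look and compute and a shell command to move; the robot and the scene stay as the last step left them, time stands still between calls to the robot, and variables do not carry over. Pictures are saved under pics/ and viewed, and the job is handed in when it is done.

```bash
mkdir -p pics; ls; python3 - <<'E'
from plant import r
import cv2,numpy as np
s=r.get_state();print({k:np.round(v,3).tolist() for k,v in s.items()})
for n in("scene","top","wrist"):
    im=r.capture(n);cv2.imwrite(f"pics/{n}0.png",im[:,:,::-1])
    p=r.camera_params(n);print(n,p)
    if n!="wrist":
        for t in["tote","wide_block_c","thin_block_c","driver","flux_jar","coil_bin","unit_a_c"]:
            print(t,[(np.round(d["xy"]).tolist(),round(d["p"],2)) for d in r.recognise(t,n)][:5])
E
```

```text
pics
{'time_s': 0.0, 'joints': [-58.493, 20.59, 0.635, -0.019, -70.135, -16.508], 'qd': [0.092, 0.042, 0.023, -0.098, 0.031, -0.003], 'joint_torque': [0.001, -58.271, 29.305, 6.997, 0.007, -0.0], 'tcp_pos': [0.175, -0.652, 0.226], 'eef_rot': [179.908, -0.009, -165.007], 'contact_force': [0.67, -0.051, 0.08], 'moment': [-0.013, 0.014, -0.008], 'gripper_width': 0.087}
scene {'vfov': 50.12774020814108, 'cx': 319.4383938140142, 'cy': 248.73993040917082, 'R': array([[-0.6979515 ,  0.71603317,  0.01265742],
       [ 0.60415811,  0.59820756, -0.52644154],
       [-0.38452137, -0.35978358, -0.8501171 ]]), 't': array([ 0.39115366, -0.30479353,  1.58242312])}
tote [([397.0, 288.0], 0.76)]
wide_block_c [([257.0, 161.0], 0.86), ([237.0, 140.0], 0.86), ([211.0, 172.0], 0.86), ([283.0, 139.0], 0.73)]
thin_block_c [([303.0, 224.0], 0.64), ([478.0, 374.0], 0.4)]
driver [([261.0, 306.0], 0.57), ([398.0, 288.0], 0.36)]
flux_jar [([478.0, 371.0], 0.68)]
coil_bin [([430.0, 295.0], 0.69), ([213.0, 228.0], 0.64)]
unit_a_c [([431.0, 297.0], 0.72)]
top {'vfov': 51.09855620107396, 'cx': 315.78339845024965, '
[... 169 characters left out ...]
17]]), 't': array([-0.02201916,  0.5556495 ,  1.21600323])}
tote []
wide_block_c [([461.0, 320.0], 0.86), ([486.0, 226.0], 0.69), ([512.0, 289.0], 0.63), ([451.0, 273.0], 0.61)]
thin_block_c [([359.0, 254.0], 0.88), ([424.0, 179.0], 0.45)]
driver [([322.0, 152.0], 0.56)]
flux_jar [([116.0, 238.0], 0.65)]
coil_bin [([422.0, 182.0], 0.88)]
unit_a_c [([197.0, 264.0], 0.56)]
wrist {'vfov': 62.363739433613546, 'cx': 319.99145903023356, 'cy': 236.05557731210132, 'R': array([[-2.57805279e-01,  9.66196893e-01,  4.41192245e-05],
       [ 9.24331799e-01,  2.46621338e-01,  2.91184891e-01],
       [ 2.81331056e-01,  7.51097829e-02, -9.56666795e-01]]), 't': array([ 0.67525115, -0.03722559,  0.39134192])}
```

View pics/scene0.png

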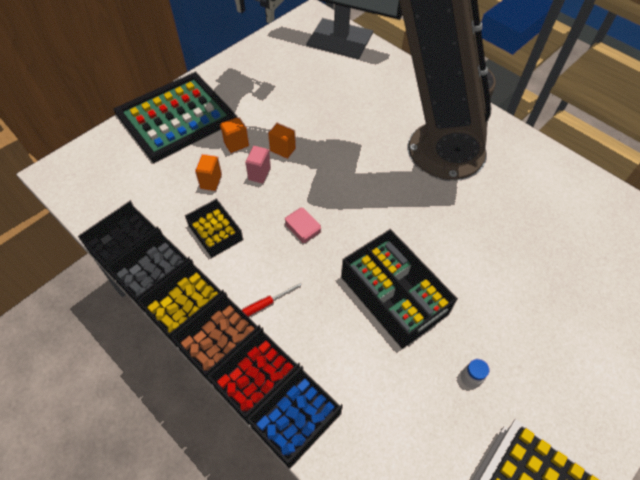

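View pics/top0.png

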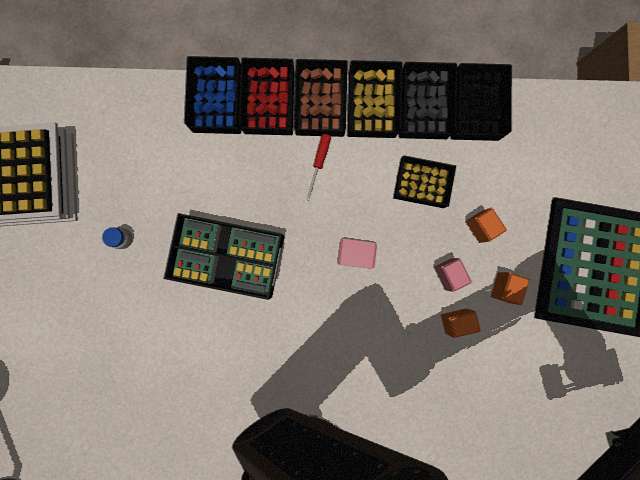

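```bash
cat > h.py <<'E'
import numpy as np,cv2
from scipy.optimize import minimize
from plant import r
def K(p):
    f=240/np.tan(np.radians(p["vfov"]/2));return f
def proj(p,X):
    c=np.asarray(X)@np.array(p["R"]).T+p["t"];f=K(p)
    return np.c_[p["cx"]+f*c[:,0]/c[:,2],p["cy"]+f*c[:,1]/c[:,2]]
def ray(p,uv,z):
    R=np.array(p["R"]);o=-R.T@p["t"];f=K(p)
    d=R.T@np.array([(uv[0]-p["cx"])/f,(uv[1]-p["cy"])/f,1]);return o+d*(z-o[2])/d[2]
def pink(im):
    h=cv2.cvtColor(im,cv2.COLOR_RGB2HSV).astype(int)
    a=im.astype(int)
    return ((h[...,0]>165)|(h[...,0]<4))&(h[...,1]>50)&(h[...,1]<190)&(h[...,2]>60)&(a[...,2]>a[...,1]-5)
def bev(a,b,c,ax):
    # half dims, bevel ends along axis ax
    V=[];d=[a,b,c]
    for s in np.ndindex(2,2,2):
        s=np.array(s)*2-1
        v=s*np.array(d);w=v.copy()
        v1=v.copy();v1[ax]-=s[ax]*.006
        o=[i for i in range(3) if i!=ax]
        for i in o:w[i]-=s[i]*.004
        V+=[v1,w]
    return np.array(V)
def pose(V,x,y,z,yaw):
    c,s=np.cos(yaw),np.sin(yaw);return V@np.array([[c,-s,0],[s,c,0],[0,0,1]]).T+[x,y,z]
def soft(p,X):
    S=4
    h=cv2.convexHull((proj(p,X)).astype(np.float32))
    m=np.zeros((480,640),np.uint8)
    cv2.fillConvexPoly(m,np.round((h)*256).astype(np.int32),255,cv2.LINE_AA,8)
    return m/255.
def fit(V,obs,z,x0):
    # obs: list (params,mask float)
    def cost(q):
        return sum(np.abs(soft(p,pose(V,q[0],q[1],z,q[2]))-m).sum()/m.sum() for p,m in obs)
    best=None
    for k in range(6):
        x=np.array(x0)+[0,0,k*np.pi/6-np.pi/2+.01]
        sx=np.vstack([x,x+[.01,0,0],x+[0,.01,0],x+[0,0,.2]])
        o=minimize(cost,x,method="Nelder-Mead",options=dict(initial_simplex=sx,xatol=1e-5,fatol=1e-5,maxiter=300))
        if best is None or o.fun<best.fun:best=o
    return best
def blob(im,uv):
    m=cv2.morphologyEx(pink(im).astype(np.uint8),cv2.MORPH_CLOSE,np.ones((3,3)))
    n,l,st,ce=cv2.connectedComponentsWithStats(m)
    i=min((i for i in range(1,n) if st[i,4]>60),key=lambda i:np.hypot(*(ce[i]-uv)))
    return (l==i).astype(float)
WB=bev(.032,.024,.045,2)
TB=bev(.032,.045,.015,1)
E
python3 - <<'E'
from h import *
P={n:r.camera_params(n) for n in("scene","top")}
I={n:cv2.imread(f"pics/{n}0.png")[:,:,::-1].copy() for n in P}
for nm,V,z,uv in(("wide",WB,.045,dict(scene=(257,163),top=(452,273))),("thin",TB,.015,dict(scene=(303,224),top=(357,253)))):
    x0=ray(P["top"],uv["top"],z)
    ms={n:blob(I[n],uv[n]) for n in P};print(nm,x0,{n:m.sum() for n,m in ms.items()})
    for c in (["scene"],["top"],["scene","top"]):
        o=fit(V,[(P[n],ms[n]) for n in c],z,[x0[0],x0[1],0]);print(c,np.round(o.x,4),np.degrees(o.x[2])%180,o.fun)
a=cv2.resize(I["top"][195:315,150:300],(750,600),interpolation=cv2.INTER_CUBIC);cv2.imwrite("pics/tc.png",a[:,:,::-1])
a=cv2.resize(I["scene"][225:350,330:465],(648,600),interpolation=cv2.INTER_CUBIC);cv2.imwrite("pics/sc.png",a[:,:,::-1])
E
```

```text
wide [ 0.47608255 -0.3343501   0.045     ] {'scene': np.float64(746.0), 'top': np.float64(823.0)}
['scene'] [ 0.4712 -0.336   0.5745] 32.918807633157975 0.07590811123376964
['top'] [ 0.4732 -0.3342  0.4411] 25.27423592084096 0.10545827079312892
['scene', 'top'] [ 0.4724 -0.3351  0.5211] 29.856188544395703 0.20158905293962437
thin [ 0.51851926 -0.10907082  0.015     ] {'scene': np.float64(816.0), 'top': np.float64(985.0)}
['scene'] [ 0.516  -0.1101 -0.1348] 172.2777336140931 0.08670222991157248
['top'] [ 0.5181 -0.1086 -0.0975] 174.41610776469955 0.08545038319896486
['scene', 'top'] [ 0.5167 -0.1088 -0.1194] 173.16002193357792 0.17958136952402143
```

View pics/tc.png

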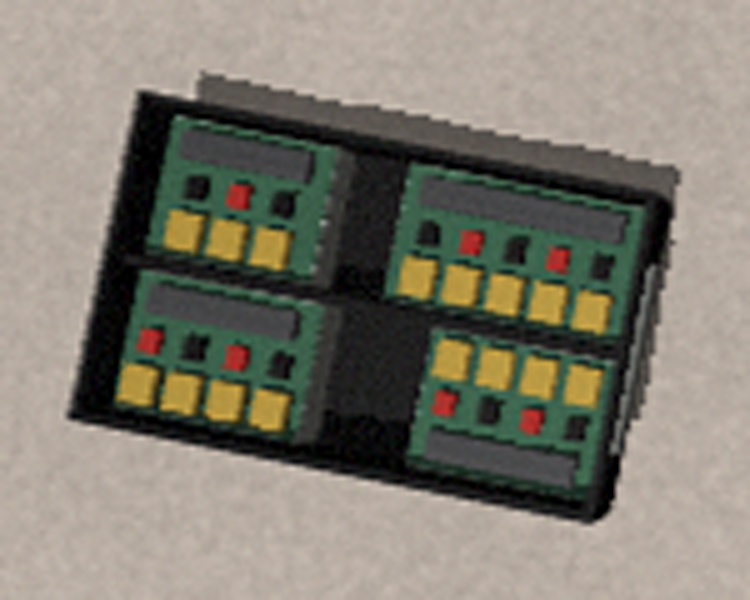

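View pics/sc.png

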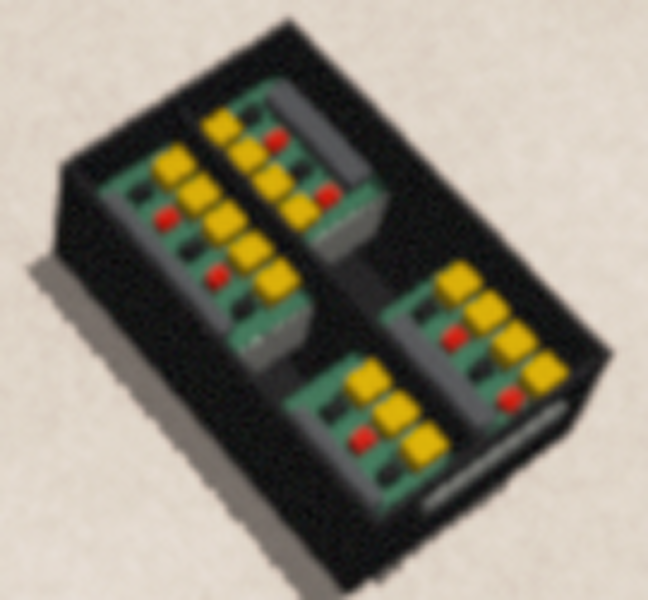

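View pics/wrist0.png

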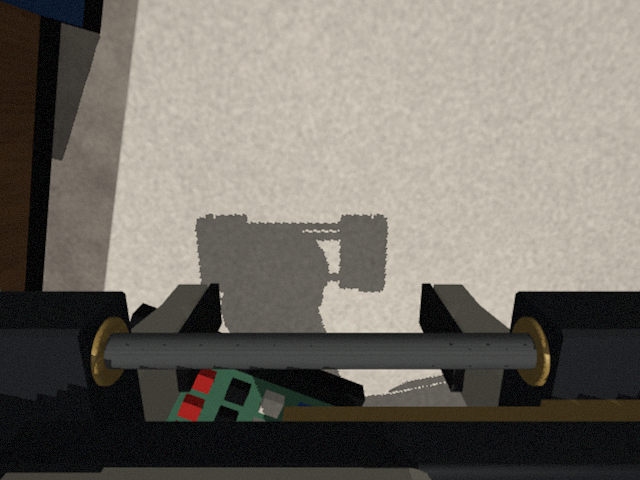

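```bash
cat >> h.py <<'E'
def hull(im,box,vmax=75):
    x0,y0,x1,y1=box
    h=cv2.cvtColor(im,cv2.COLOR_RGB2HSV)
    m=((h[...,2]<vmax)|(h[...,1]>90)).astype(np.uint8)
    k=np.zeros_like(m);k[y0:y1,x0:x1]=m[y0:y1,x0:x1]
    n,l,st,ce=cv2.connectedComponentsWithStats(cv2.morphologyEx(k,cv2.MORPH_CLOSE,np.ones((3,3))))
    i=1+np.argmax(st[1:,4]);pts=np.argwhere(l==i)[:,::-1].astype(np.int32)
    o=np.zeros(m.shape,np.uint8);cv2.fillConvexPoly(o,cv2.convexHull(pts),1);return o.astype(float)
TO=np.array([[a*.0775,b*.123,c] for a in(-1,1) for b in(-1,1) for c in(0,.095)])
E
python3 - <<'E'
from h import *
P={n:r.camera_params(n) for n in("scene","top")}
I={n:cv2.imread(f"pics/{n}0.png")[:,:,::-1].copy() for n in P}
ms=dict(scene=hull(I["scene"],(330,220,470,360)),top=hull(I["top"],(155,200,300,310)))
x0=ray(P["top"],(225,256),.05)
for c in (["scene"],["top"],["scene","top"]):
    o=fit(TO,[(P[n],ms[n]) for n in c],0,[x0[0],x0[1],0]);print(c,np.round(o.x,4),np.degrees(o.x[2])%180,o.fun)
q=o.x
for n in P:
    v=I[n].copy()
    for V,z,qq in((TO,0,q),(WB,.045,(.4724,-.3351,.5211)),(TB,.015,(.5167,-.1088,-.1194))):
        cv2.polylines(v,[cv2.convexHull(proj(P[n],pose(V,qq[0],qq[1],z,qq[2])).astype(np.float32)).astype(int)],True,(0,255,255),1)
    a=v[195:315,150:490] if n=="top" else v[130:350,200:470]
    k=750/a.shape[1]
    cv2.imwrite(f"pics/{n}f.png",cv2.resize(a,None,fx=k if n=="top" else 2.7,fy=k if n=="top" else 2.7)[:,:,::-1])
E
```

```text
['scene'] [ 0.4994  0.2042 -0.1641] 170.6003289555937 0.0493810728071343
['top'] [ 0.5018  0.2048 -0.1706] 170.22415751425262 0.020747634944968858
['scene', 'top'] [ 0.5017  0.2045 -0.1659] 170.4934520223654 0.07152179239028103
```

View pics/topf.png

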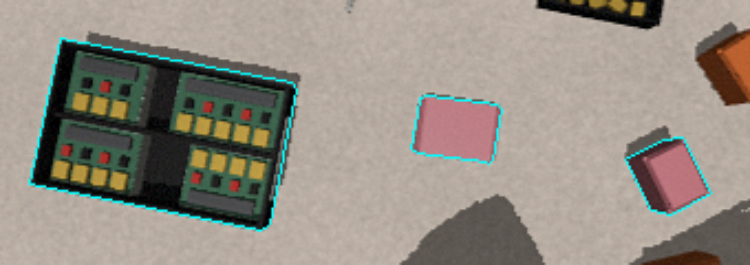

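View pics/scenef.png

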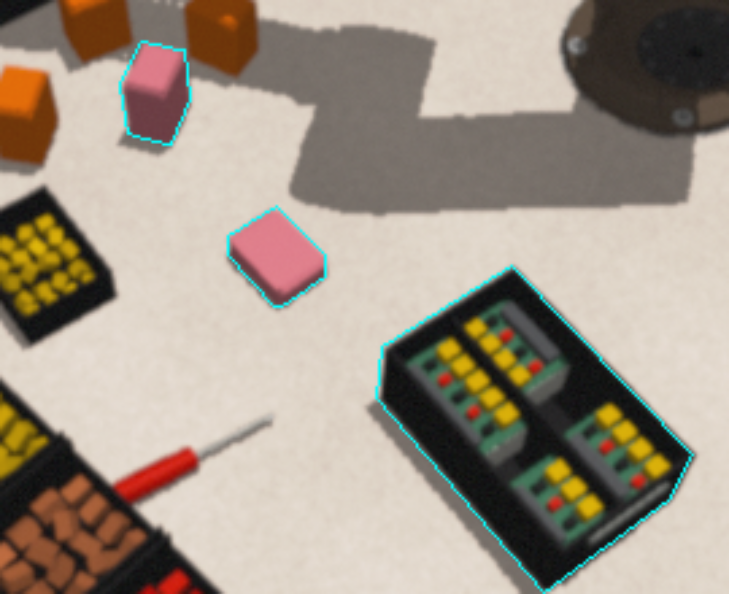

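```bash
python3 -m inch '0 0 0 0 0 -0.087 1; 0 0 0 0 0 -0.087 1;0 0 0 0 0 -0.087 1;-.03 .0075 0 0 0 0 1;-.039 .0097 0 0 0 0 1;-.039 .0097 0 0 0 0 1;-.039 .0097 0 0 0 0 1;-.039 .0097 0 0 0 0 1;-.039 .0097 0 0 0 0 1;-.039 .0097 0 0 0 0 1;-.039 .0097 0 0 0 0 1;-.039 .0097 0 0 0 0 1;-.039 .0097 0 0 0 0 1;-.039 .0097 0 0 0 0 1;-.039 .0097 0 0 0 0 1;-.03 .0075 0 0 0 0 1;-.017 .004 0 0 0 0 1;0 0 0 0 0 0 1;0 0 0 0 0 0 1' 40
python3 - <<'E'
from h import *
p=r.camera_params("wrist");im=r.capture("wrist")
cv2.imwrite("pics/w1.png",im[:,:,::-1]);np.save("w1.npy",np.array([p],dtype=object),allow_pickle=True)
print(proj(p,pose(WB,.4724,-.3351,.045,.5211)).mean(0))
E
```

```text
time_s: 2.43
tcp_pos: [0.5507, -0.2898, 0.2263]
eef_rot: [180.0, -0.0, -149.9]
contact_force: [-0.1, 0.2, 0.3]
gripper_width: 0.0879
[320.08122504  99.44629807]
```

View pics/w1.png

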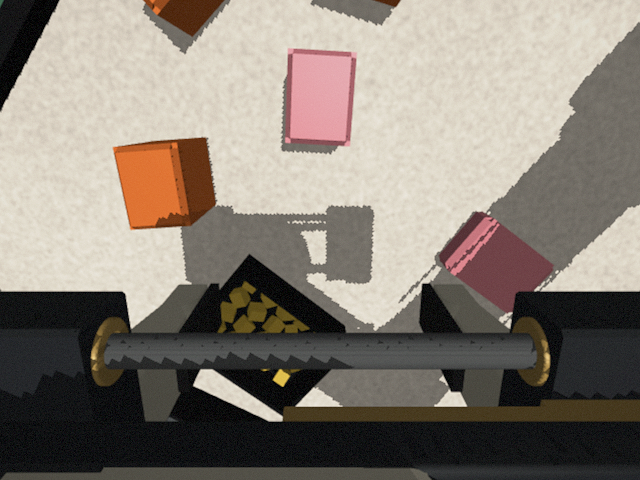

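```bash
python3 - <<'E'
from h import *
p=np.load("w1.npy",allow_pickle=True)[0];im=cv2.imread("pics/w1.png")[:,:,::-1].copy()
m=blob(im,(320,97));print(m.sum())
o=fit(WB,[(p,m)],.045,[.4724,-.3351,.52]);print(o.x,np.degrees(o.x[2]),o.fun)
cv2.polylines(im,[cv2.convexHull(proj(p,pose(WB,o.x[0],o.x[1],.045,o.x[2])).astype(np.float32)).astype(int)],True,(0,255,255),1)
cv2.imwrite("pics/w1f.png",cv2.resize(im[30:170,230:420],None,fx=4,fy=4)[:,:,::-1])
m=blob(im,(495,265));print(m.sum())
E
```

```text
6336.0
[ 0.47269465 -0.33559026  0.46635006] 26.719889975269712 0.034210363438304615
6255.0
```

View pics/w1f.png

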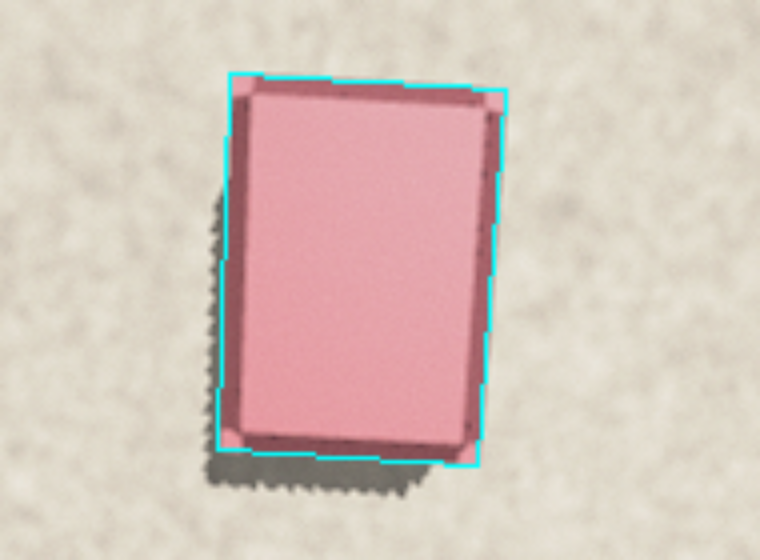

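```bash
python3 -m inch '0 0 0 0 0 .059 1; .030 -.002 0 0 0 0 1; .030 -.002 0 0 0 0 1; .0303 -.0019 .020 0 0 0 1; 0 0 .035 0 0 0 1; 0 0 .035 0 0 0 1; 0 0 .033 0 0 0 1; 0 0 .020 0 0 0 1; 0 0 .0113 0 0 0 1; 0 0 .005 0 0 0 1;0 0 0 0 0 0 1; 0 0 0 0 0 0 0; 0 0 0 0 0 0 0;0 0 0 0 0 0 0;0 0 0 0 0 0 0;0 0 0 0 0 0 0;0 0 0 0 0 0 0;0 0 0 0 0 0 0' 40
```

```text
time_s: 3.98
tcp_pos: [0.4723, -0.3361, 0.0675]
eef_rot: [-180.0, 0.0, -153.4]
contact_force: [-0.3, 1.0, 2.9]
gripper_width: 0.0476
```

```bash
python3 -m inch '0 0 -.015 0 0 0 0;0 0 -.03 0 0 0.085 0;0 0 -.03 0 0 .11 0;0 0 -.03 0 0 .11 0;0 0 -.03 0 0 .11 0;0 0 -.03 0 0 .11 0;0 0 -.015 0 0 .11 0' && python3 -m inch '0 .02 0 0 0 0 0;0 .035 0 0 0 0 0;0 .04 0 0 0 0 0;0 .04 0 0 0 0 0;0 .04 0 0 0 0 0;0 .04 0 0 0 0 0;0 .04 0 0 0 0 0;0 .04 0 0 0 0 0;0 .04 0 0 0 0 0;0 .04 0 0 0 0 0;0 .04 0 0 0 0 0;0 .04 0 0 0 0 0;.002 .04 0 0 0 0 0;.002 .028 0 0 0 0 0;0 .015 0 0 0 0 0;0 0 0 0 0 0 0;0 0 0 0 0 0 0;0 0 0 0 0 0 0'
python3 - <<'E'
from h import *
p=r.camera_params("wrist");im=r.capture("wrist")
cv2.imwrite("pics/w2.png",im[:,:,::-1]);np.save("w2.npy",np.array([p],dtype=object),allow_pickle=True)
print(r.get_state()["joints"])
E
```

```text
time_s: 4.57
tcp_pos: [0.4732, -0.3367, 0.2515]
eef_rot: [-179.9, 0.3, 169.9]
contact_force: [0.6, -0.0, -0.1]
gripper_width: 0.048
time_s: 6.07
tcp_pos: [0.5597, 0.1939, 0.2471]
eef_rot: [-180.0, -0.0, 170.2]
contact_force: [0.3, 0.1, 0.3]
gripper_width: 0.048
[ 3.79744613e+01  1.20900609e+01 -8.32778159e+00 -5.66710396e-04
 -6.95994322e+01 -1.37834860e+02]
```

View pics/w2.png

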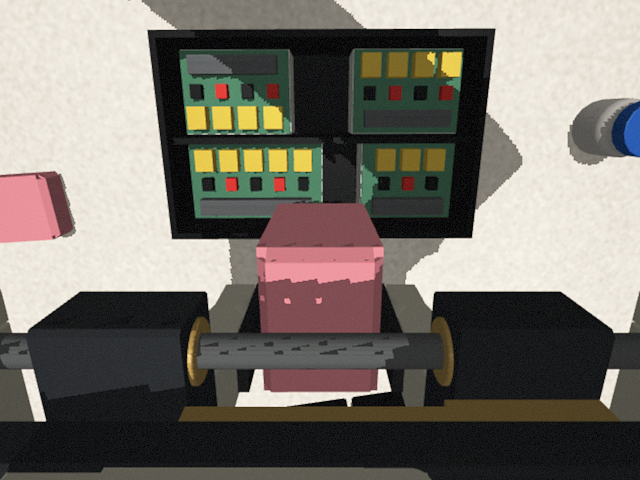

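```bash
python3 - <<'E'
from h import *
p=np.load("w2.npy",allow_pickle=True)[0];im=cv2.imread("pics/w2.png")[:,:,::-1].copy()
i2=im.copy();i2[205:245,245:395]=200
m=hull(i2,(140,20,505,250),60)
o=fit(TO,[(p,m)],0,[.5017,.2045,-.17]);print(o.x,np.degrees(o.x[2]),o.fun)
q=o.x
v=im.copy()
cv2.drawContours(v,cv2.findContours(m.astype(np.uint8),0,1)[0],-1,(255,0,255),1)
RI=TO[TO[:,2]>.05][[0,1,3,2]]
cv2.polylines(v,[proj(p,pose(RI,q[0],q[1],0,q[2])).astype(int)],True,(0,255,255),1)
# gaps at unit-top level and floor
for x,y,hw in((-.0375,0,.026),(.0375,.018,.017)):
    for z,c in((.065,(255,255,255)),(.095,(0,255,0))):
        B=np.array([[x-.035,y-hw,z],[x+.035,y-hw,z],[x+.035,y+hw,z],[x-.035,y+hw,z]])
        cv2.polylines(v,[proj(p,pose(B,q[0],q[1],0,q[2])).astype(int)],True,c,1)
cv2.imwrite("pics/w2f.png",cv2.resize(v[15:255,130:510],None,fx=2.1,fy=2.1)[:,:,::-1])
cv2.imwrite("pics/w2b.png",cv2.resize(im[195:400,230:410],None,fx=2.9,fy=2.9,interpolation=2)[:,:,::-1])
E
```

```text
[ 0.50077256  0.20479007 -0.17233514] -9.874076190035913 0.010506881300277679
```

View pics/w2f.png

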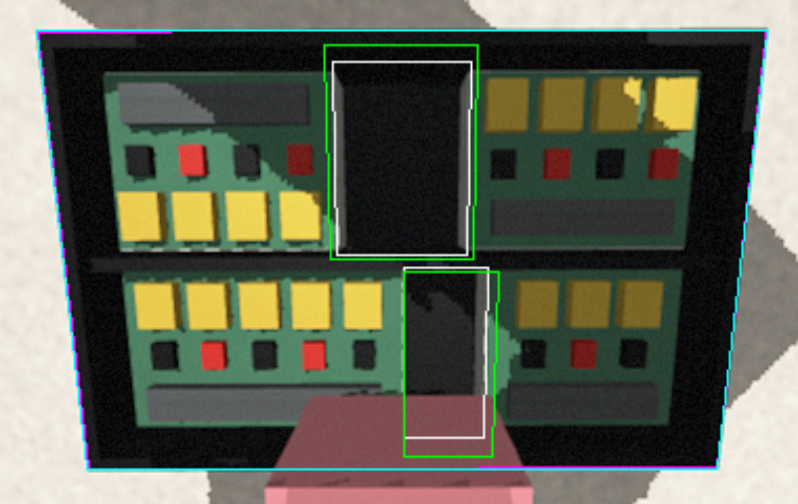

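View pics/w2b.png

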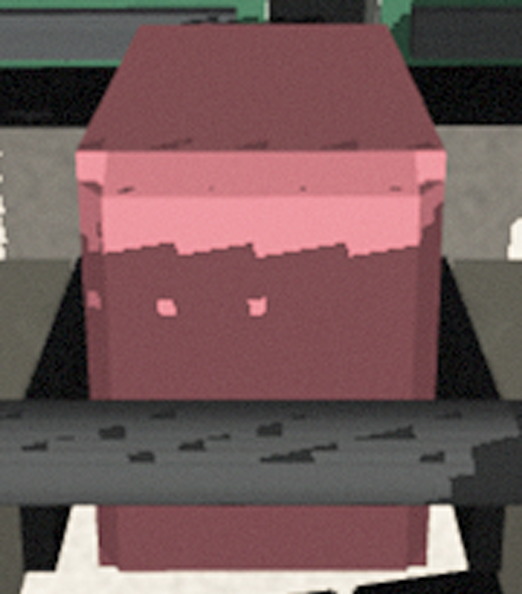

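```bash
python3 - <<'E'
from h import *
p=np.load("w2.npy",allow_pickle=True)[0];im=cv2.imread("pics/w2.png")[:,:,::-1].copy()
s=r.get_state();t=np.array(s["tcp_pos"]);yaw=np.radians(s["eef_rot"][2]);print(t,s["eef_rot"])
tx=np.array([np.cos(yaw),np.sin(yaw)])
v=cv2.resize(im,None,fx=3,fy=3,interpolation=2)
for d,c in((-.0006,(0,255,255)),(-.0036,(0,255,0))):
    X=pose(WB,*(t[:2]+tx*d),t[2]-.0675+.045,yaw)
    for u in proj(p,X): cv2.circle(v,tuple(int(a) for a in (u+.5)*3),2,c,-1)
cv2.imwrite("pics/w2c.png",v[590:1200,690:1230][:,:,::-1])
# target
q=[.5008,.2048,-.1723]
g=pose(np.array([[-.0375,0,0]]),*q[:2],0,q[2])[0];print("gap",g)
tc=g[:2]-tx*-.0006;d=tc-t[:2];print("tcp target",tc,"tool shift",d@tx,d@[np.sin(yaw),-np.cos(yaw)])
g=pose(np.array([[.0375,.018,0]]),*q[:2],0,q[2])[0];print("narrow",g)
E
```

```text
[0.55974047 0.193607   0.24728019] [-1.79987552e+02 -1.19896558e-02  1.70139402e+02]
gap [0.46385526 0.21122933 0.        ]
tcp target [0.46326412 0.21133208] tool shift 0.09808658462936054 0.0009415040865670515
narrow [0.54083082 0.21610415 0.        ]
```

View pics/w2c.png

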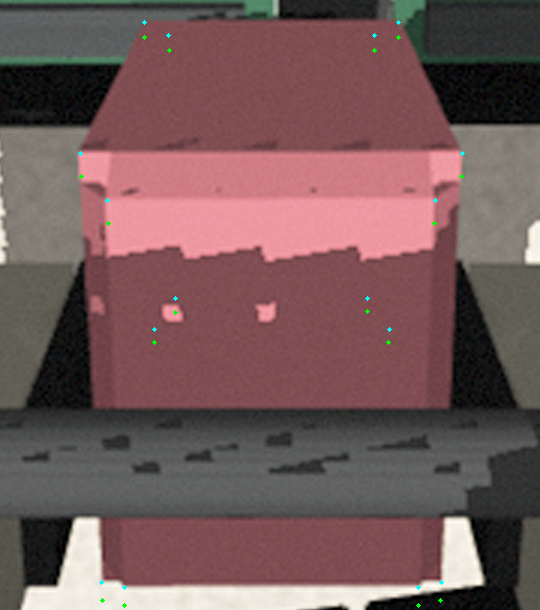

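```bash
python3 -m inch '.015 .0009 0 0 0 0 0;.030 0 0 0 0 0 0;.030 0 0 0 0 0 0;.016 0 0 0 0 0 0;.007 0 .02 0 0 0 0;0 0 .03 0 0 0 0;0 0 .022 0 0 0 0;0 0 0 0 0 0 0;0 0 0 0 0 0 0' && python3 - <<'E'
from h import *
p=r.camera_params("wrist");im=r.capture("wrist");cv2.imwrite("pics/w3.png",im[:,:,::-1])
s=r.get_state();t=np.array(s["tcp_pos"]);yaw=np.radians(s["eef_rot"][2]);tx=np.array([np.cos(yaw),np.sin(yaw)])
d=np.array([.46326,.21133])-t[:2];print(t,d@tx,d@[np.sin(yaw),-np.cos(yaw)],s["eef_rot"])
E
```

```text
time_s: 6.87
tcp_pos: [0.4634, 0.211, 0.1753]
eef_rot: [-179.9, -0.0, 170.1]
contact_force: [0.8, -0.9, 0.9]
gripper_width: 0.0478
[0.46421817 0.21169969 0.17639752] 0.0008807573015298586 -0.0005282322812918942 [1.79995571e+02 5.02906275e-02 1.70144847e+02]
```

View pics/w3.png

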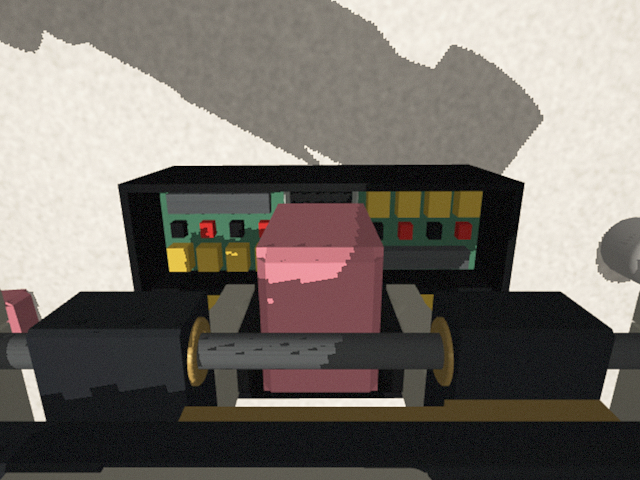

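```bash
python3 -m inch '0 0 .015 0 0 0 0;0 0 .015 0 0 0 0;0 0 .015 0 0 0 0;0 0 .015 0 0 0 0;0 0 .015 0 0 0 0;0 0 .013 0 0 0 0;0 0 0 0 0 0 0'
```

```text
time_s: 7.5
tcp_pos: [0.4636, 0.2118, 0.0868]
eef_rot: [-179.9, -0.0, 170.1]
contact_force: [-0.9, -0.5, -0.5]
gripper_width: 0.0476
```

```bash
python3 -m inch '0 0 .005 0 0 0 0;0 0 .004 0 0 0 0;0 0 .003 0 0 0 0;0 0 .002 0 0 0 0;0 0 0 0 0 0 0;0 0 0 0 0 0 0'
```

```text
time_s: 8.0
tcp_pos: [0.4637, 0.2125, 0.0735]
eef_rot: [180.0, 0.0, 170.2]
contact_force: [-0.3, 0.3, -0.5]
gripper_width: 0.0475
```

Slightly further until it touches the floor.

```bash
python3 -m inch '0 0 .001 0 0 0 0;0 0 .0005 0 0 0 0;0 0 0 0 0 0 0;0 0 0 0 0 0 0'; python3 -m inch '0 0 .0005 0 0 0 0;0 0 .0005 0 0 0 0;0 0 0 0 0 0 0;0 0 0 0 0 0 0'
```

```text
time_s: 8.33
tcp_pos: [0.4637, 0.2125, 0.0721]
eef_rot: [180.0, 0.0, 170.2]
contact_force: [-0.9, 0.2, 3.1]
gripper_width: 0.0476
time_s: 8.67
tcp_pos: [0.4638, 0.2126, 0.072]
eef_rot: [180.0, 0.0, 170.2]
contact_force: [-4.6, 0.8, 13.9]
gripper_width: 0.0478
```

```bash
python3 -m inch '0 0 0 0 0 0 .75;0 0 0 0 0 0 .75;0 0 0 0 0 0 .75;0 0 -.01 0 0 0 .75;0 0 -.03 0 0 0 1;0 0 -.04 0 0 0 1;0 0 -.04 0 0 0 1;0 0 -.04 0 0 0 1;0 0 -.02 0 0 0 1;0 0 0 0 0 0 1'
python3 - <<'E'
from h import *
im=r.capture("wrist");cv2.imwrite("pics/w4.png",im[:,:,::-1])
s=r.get_state();print(s["tcp_pos"],s["eef_rot"],s["joints"])
E
```

```text
time_s: 9.5
tcp_pos: [0.4656, 0.2135, 0.2572]
eef_rot: [179.6, 0.4, 170.2]
contact_force: [0.9, 0.9, 0.4]
gripper_width: 0.0877
[0.46449555 0.21304417 0.2542349 ] [179.73582108   0.20677313 170.19665351] [ 4.67046303e+01  3.70358496e+00 -1.74055711e+01  2.86426327e-02
 -6.85564296e+01 -1.46517894e+02]
```

View pics/w4.png

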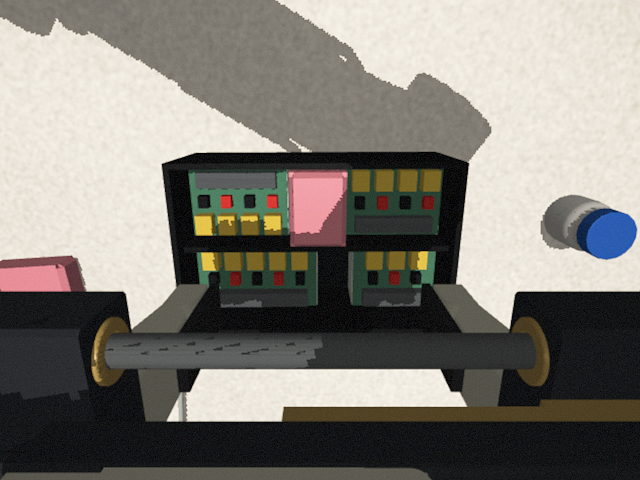

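```bash
python3 -m inch '-.0146 -.0313 0 0 0 0 1;-.0146 -.0313 0 0 0 0 1;-.0146 -.0313 0 0 0 0 1;-.0146 -.0313 0 0 0 0 1;-.0146 -.0313 0 0 0 0 1;-.0146 -.0313 0 0 0 0 1;-.0146 -.0313 0 0 0 0 1;0 0 0 0 0 -.1248 1;0 0 0 0 0 -.1248 1;0 0 0 0 0 -.1248 1;0 0 0 0 0 -.1248 1;0 0 0 0 0 -.1248 1;0 0 0 0 0 -.1248 1;0 0 0 0 0 -.1248 1;0 0 0 0 0 -.1248 1;0 0 0 0 0 -.1248 1;0 0 0 0 0 -.1248 1;0 0 0 0 0 -.1248 1;0 0 0 0 0 -.1248 1;0 0 0 0 0 -.1248 1' && python3 -m inch '0 0 0 0 0 0 1;0 0 0 0 0 0 1'
python3 - <<'E'
from h import *
p=r.camera_params("wrist");im=r.capture("wrist");cv2.imwrite("pics/w5.png",im[:,:,::-1])
s=r.get_state();print(s["joints"],s["tcp_pos"])
X=pose(TB,.5167,-.1088,.015,-.1194);c=proj(p,X).mean(0);print(c)
m=blob(im,c);o=fit(TB,[(p,m)],.015,[.5167,-.1088,0]);print(o.x,np.degrees(o.x[2]),o.fun,m.sum())
cv2.polylines(im,[cv2.convexHull(proj(p,pose(TB,o.x[0],o.x[1],.015,o.x[2])).astype(np.float32)).astype(int)],True,(0,255,255),1)
cv2.imwrite("pics/w5f.png",im[:,:,::-1])
E
```

```text
time_s: 11.22
tcp_pos: [0.5261, -0.0212, 0.2499]
eef_rot: [179.9, -0.0, -96.5]
contact_force: [0.1, -0.8, 0.2]
gripper_width: 0.0873
time_s: 11.38
tcp_pos: [0.5264, -0.0211, 0.2501]
eef_rot: [179.9, -0.0, -97.1]
contact_force: [0.3, 0.6, -0.4]
gripper_width: 0.0875
[ 1.90461147e+01  5.68428481e+00 -1.57076795e+01 -8.92597050e-03
 -6.86731235e+01 -2.61564866e+01] [ 0.52651078 -0.02108357  0.25027688]
[318.30143732 103.85483164]
[ 0.516879   -0.10951731 -0.10540232] -6.0391080993820285 0.029327565845929538 7289.0
```

View pics/w5f.png

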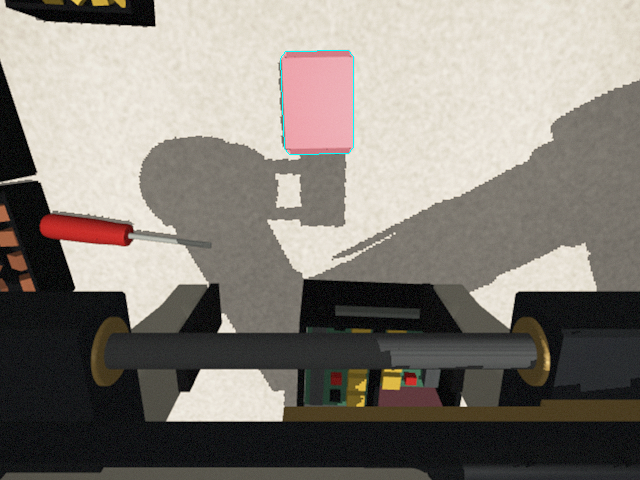

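```bash
python3 -m inch '0 0 0 0 0 -.0185 1;0 0 0 0 .105 0 1;0 0 0 0 .12 0 1;0 0 0 0 .12 0 1;0 0 0 0 .12 0 1;0 0 0 0 .12 0 1;0 0 0 0 .12 0 1;0 0 0 0 .08 0 1;0 0 0 0 0 0 1;0 0 0 0 0 0 1'
python3 - <<'E'
from h import *
s=r.get_state();print(s["joints"],s["tcp_pos"])
from scipy.spatial.transform import Rotation as Ro
R=Ro.from_euler("xyz",s["eef_rot"],degrees=True).as_matrix();print(R.round(3))
d=np.array([.5176,-.1030,.011])-s["tcp_pos"];print(R.T@d)
E
```

```text
time_s: 12.27
tcp_pos: [0.5268, -0.0203, 0.2495]
eef_rot: [179.9, -45.0, -95.7]
contact_force: [-0.3, 0.2, -0.0]
gripper_width: 0.0875
[ 39.84206848  17.81028582 -26.42232536  29.89515116 -82.51669845
 -59.5422117 ] [ 0.52679711 -0.02030459  0.24949487]
[[-0.07  -0.995 -0.072]
 [-0.703  0.1   -0.704]
 [ 0.707  0.002 -0.707]]
[-0.10993016  0.00044709  0.2274161 ]
```

```bash
python3 -m inch '-.010 0 .020 0 0 0 1;-.016 0 .033 0 0 0 1;-.016 0 .033 0 0 0 1;-.016 0 .033 0 0 0 1;-.016 0 .033 0 0 0 1;-.016 .0004 .033 0 0 0 1;-.008 0 .017 0 0 0 1;0 0 0 0 0 0 1;0 0 0 0 0 0 1'
python3 - <<'E'
from h import *
s=r.get_state();print(s["joints"],s["tcp_pos"])
from scipy.spatial.transform import Rotation as Ro
R=Ro.from_euler("xyz",s["eef_rot"],degrees=True).as_matrix()
d=np.array([.5176,-.1030,.011])-s["tcp_pos"];print(R.T@d)
im=r.capture("wrist");cv2.imwrite("pics/w6.png",im[:,:,::-1])
im=r.capture("scene");cv2.imwrite("pics/s6.png",im[:,:,::-1])
E
```

```text
time_s: 13.02
tcp_pos: [0.5193, -0.0948, 0.0393]
eef_rot: [-180.0, -44.9, -96.0]
contact_force: [0.5, 0.4, 0.1]
gripper_width: 0.0875
[ 31.56760062  30.36399151 -43.91513489  42.80410568 -55.58888102
 -74.93272936] [ 0.51927694 -0.09483374  0.03928373]
[-0.01410094  0.00084063  0.02588293]
```

View pics/w6.png

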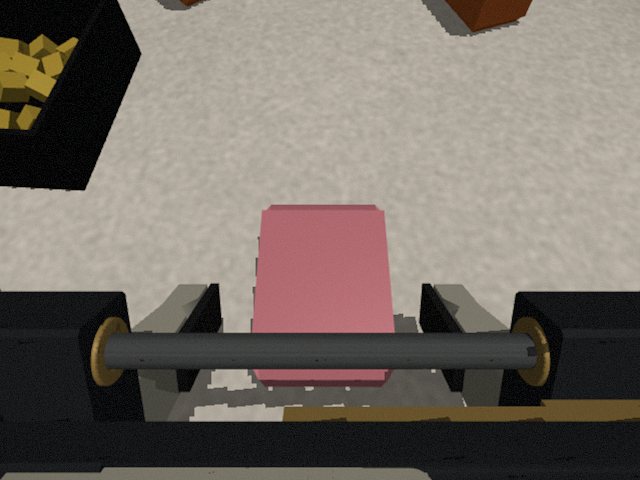

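View pics/s6.png

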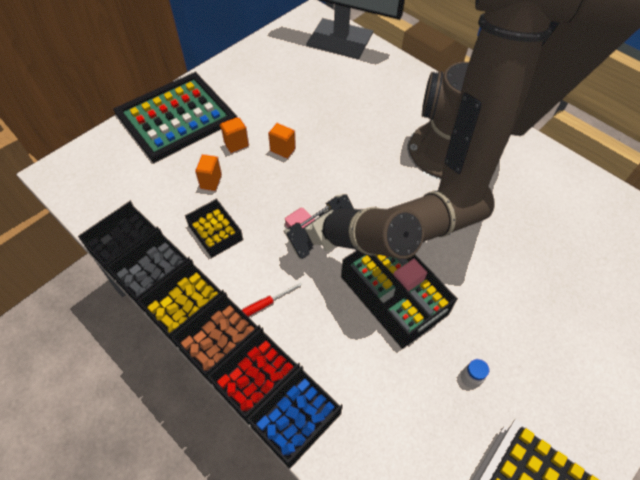

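```bash
python3 -m inch '-.005 .0004 .009 0 0 0 1;-.005 .0004 .009 0 0 0 1;-.004 0 .008 0 0 0 1;0 0 0 0 0 0 1;0 0 0 0 0 0 1' 40; python3 -m inch '0 0 0 0 0 0 0;0 0 0 0 0 0 0;0 0 0 0 0 0 0;0 0 0 0 0 0 0;0 0 0 0 0 0 0;0 0 0 0 0 0 0'
```

```text
time_s: 13.53
tcp_pos: [0.5169, -0.1029, 0.0099]
eef_rot: [179.9, -45.0, -95.7]
contact_force: [0.7, -0.4, 0.6]
gripper_width: 0.0876
time_s: 14.03
tcp_pos: [0.5175, -0.1023, 0.0105]
eef_rot: [-180.0, -45.0, -95.8]
contact_force: [-0.5, 1.0, 1.5]
gripper_width: 0.0639
```

```bash
python3 -m inch '.01 0 -.01 0 0 0 0;.02 0 -.02 0 0 0 0;.02 0 -.02 0 0 0 0;.014 0 -.014 0 0 0 0;0 0 0 0 0 0 0' && python3 -m inch '0 0 0 0 -.06 0 0;0 0 0 0 -.1 0 0;0 0 0 0 -.12 0 0;0 0 0 0 -.12 0 0;0 0 0 0 -.12 0 0;0 0 0 0 -.12 0 0;0 0 0 0 -.12 0 0;0 0 0 0 -.12 0 0'
python3 -c "
from plant import r
print(r.get_state()['joints'])"
```

```text
time_s: 14.45
tcp_pos: [0.5189, -0.1014, 0.1039]
eef_rot: [-179.6, -44.8, -96.0]
contact_force: [0.9, 0.9, -0.8]
gripper_width: 0.0638
time_s: 15.12
tcp_pos: [0.518, -0.1016, 0.1017]
eef_rot: [-179.8, 5.5, -95.7]
contact_force: [-1.9, -1.3, -0.5]
gripper_width: 0.0638
[  6.01159965  14.00262112 -24.14933495  -6.89486184 -50.7449794
  -7.39122063]
```

```bash
python3 -m inch '0 0 0 0 -.12 0 0;0 0 0 0 -.12 0 0;0 0 0 0 -.12 0 0;0 0 0 0 -.12 0 0;0 0 0 0 -.12 0 0;0 0 0 0 -.091 0 0;0 0 0 0 0 0 0;0 0 0 0 0 0 0'
python3 - <<'E'
from h import *
s=r.get_state();print(s["joints"],s["tcp_pos"],s["eef_rot"])
im=r.capture("scene");cv2.imwrite("pics/s7.png",im[:,:,::-1])
E
```

```text
time_s: 15.78
tcp_pos: [0.5165, -0.1042, 0.0985]
eef_rot: [179.6, 44.7, -96.3]
contact_force: [-0.4, -0.6, -0.3]
gripper_width: 0.0637
[-23.78793056  27.83397302  -5.37247626 -43.14487276 -78.06187362
  35.18963218] [ 0.51645118 -0.10417433  0.09853836] [179.60059425  44.71786358 -96.31857337]
```

View pics/s7.png

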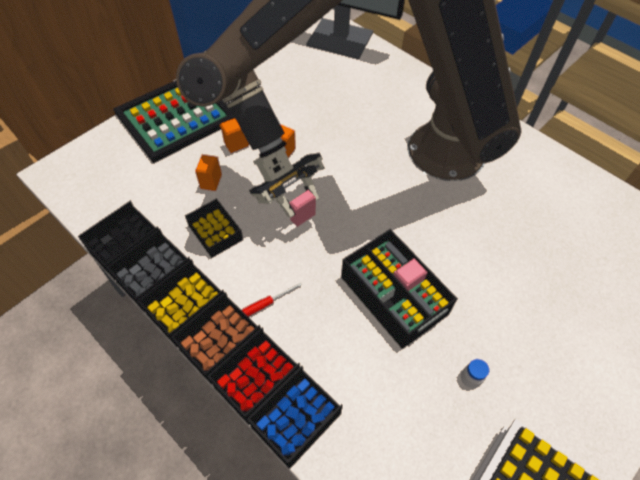

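```bash
python3 -m inch '.006 0 .006 0 0 0 0;.009 0 .009 0 0 0 0;.007 0 .007 0 0 0 0;.005 0 .005 0 0 0 0;.002 0 .002 0 0 0 0;0 0 0 0 0 0 0;0 0 0 0 0 0 0;0 0 0 0 0 0 0'
python3 -c "
from plant import r
for i in range(3):
  s=r.get_state();print(s['tcp_pos'],s['eef_rot'])"
```

```text
time_s: 16.5
tcp_pos: [0.5174, -0.1028, 0.06]
eef_rot: [180.0, 44.7, -95.8]
contact_force: [0.3, -0.3, -0.6]
gripper_width: 0.0637
[ 0.5174122  -0.10284183  0.06001744] [179.98870337  44.70520834 -95.80067408]
[ 0.5174122  -0.10284183  0.06001744] [179.98870337  44.70520834 -95.80067408]
[ 0.5174122  -0.10284183  0.06001744] [179.98870337  44.70520834 -95.80067408]
```

```bash
python3 -m inch '.002 0 .002 0 -.005 0 0;.002 0 .002 0 0 0 0;0 0 0 0 0 0 0;0 0 0 0 0 0 0'; python3 -m inch '.0007 0 .0007 0 0 0 0;.0007 0 .0007 0 0 0 0;0 0 0 0 0 0 0;0 0 0 0 0 0 0'
```

```text
time_s: 16.83
tcp_pos: [0.5171, -0.1028, 0.0539]
eef_rot: [179.9, 45.0, -95.9]
contact_force: [-0.5, -0.9, -0.4]
gripper_width: 0.0636
time_s: 17.17
tcp_pos: [0.5173, -0.1029, 0.0527]
eef_rot: [180.0, 45.0, -95.8]
contact_force: [-1.4, -0.4, 4.9]
gripper_width: 0.0639
```

```bash
python3 -m inch '0 0 0 0 0 0 .85;0 0 0 0 0 0 .9;0 0 0 0 0 0 1;0 0 0 0 0 0 1;0 0 -.01 0 0 0 1;0 0 -.03 0 0 0 1;0 0 -.04 0 0 0 1;0 0 -.04 0 0 0 1;0 0 -.03 0 0 0 1;0 0 0 0 0 0 1;0 0 0 0 0 0 1'
python3 - <<'E'
from h import *
s=r.get_state();print(s["joints"],s["tcp_pos"],s["eef_rot"])
for c in("scene","wrist"):
  im=r.capture(c);cv2.imwrite(f"pics/{c}8.png",im[:,:,::-1])
E
```

```text
time_s: 18.08
tcp_pos: [0.5069, -0.2103, 0.1596]
eef_rot: [-179.8, 44.9, -95.8]
contact_force: [-0.6, 0.1, -1.0]
gripper_width: 0.0876
[-32.1192294   28.32424217   4.11779704 -39.35442881 -89.58242437
  35.16446284] [ 0.50685046 -0.21025654  0.15962085] [-179.82959605   44.90947456  -95.79607933]
```

View pics/scene8.png

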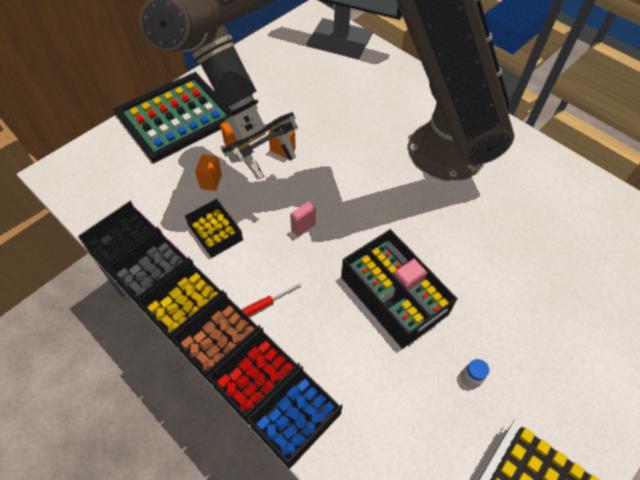

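View pics/wrist8.png

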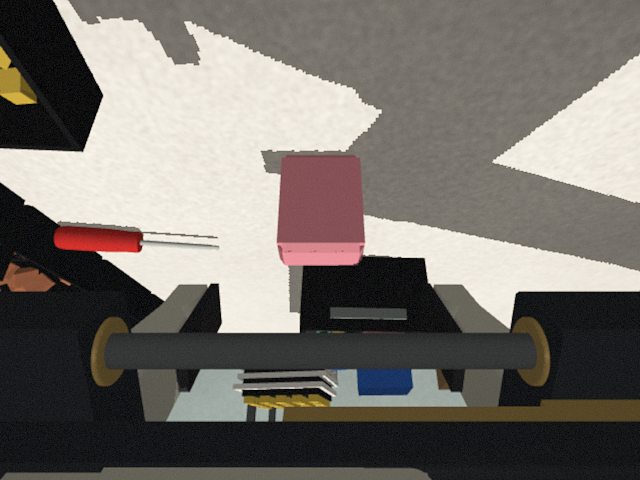

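```bash
python3 -m inch '0 0 0 0 .112 0 1;0 0 0 0 .112 0 1;0 0 0 0 .112 0 1;0 0 0 0 .112 0 1;0 0 0 0 .112 0 1;0 0 0 0 .112 0 1;0 0 0 0 .112 0 1;-.0206 -.018 -.018 0 0 0 1;-.0206 -.018 -.018 0 0 0 1;-.0206 -.018 -.018 0 0 0 1;-.0206 -.018 -.018 0 0 0 1;-.0206 -.018 -.018 0 0 0 1' && python3 -m inch '0 0 0 0 0 .121 1;0 0 0 0 0 .121 1;0 0 0 0 0 .121 1;0 0 0 0 0 .121 1;0 0 0 0 0 .121 1;0 0 0 0 0 .121 1;0 0 0 0 0 .121 1;0 0 0 0 0 .121 1;0 0 0 0 0 .121 1;0 0 0 0 0 .121 1;0 0 0 0 0 .121 1;0 0 0 0 0 .121 1;0 0 0 0 0 .121 1;0 0 0 0 0 0 1;0 0 0 0 0 0 1'
cat >> h.py <<'E'
TS=bev(.032,.015,.045,2)
E
python3 - <<'E'
from h import *
p=r.camera_params("wrist");im=r.capture("wrist");cv2.imwrite("pics/w9.png",im[:,:,::-1])
s=r.get_state();print(s["joints"],s["tcp_pos"],s["eef_rot"])
X=pose(TS,.5168,-.1074,.045,-.105);c=proj(p,X).mean(0);print(c)
m=blob(im,c);o=fit(TS,[(p,m)],.045,[.5168,-.1074,0]);print(o.x,np.degrees(o.x[2]),o.fun,m.sum())
t=np.array(s["tcp_pos"]);yaw=o.x[2]+np.pi;tx=np.array([np.cos(yaw),np.sin(yaw)]);d=o.x[:2]-t[:2]
print("yaw err",np.degrees(yaw)-s["eef_rot"][2],d@tx,d@[np.sin(yaw),-np.cos(yaw)])
cv2.polylines(im,[cv2.convexHull(proj(p,pose(TS,o.x[0],o.x[1],.045,o.x[2])).astype(np.float32)).astype(int)],True,(0,255,255),1)
cv2.imwrite("pics/w9f.png",im[:,:,::-1])
E
```

```text
time_s: 19.18
tcp_pos: [0.6065, -0.113, 0.248]
eef_rot: [179.8, 0.1, -95.7]
contact_force: [0.6, -0.3, -0.2]
gripper_width: 0.0875
time_s: 20.43
tcp_pos: [0.606, -0.1145, 0.2472]
eef_rot: [179.9, -0.1, 174.3]
contact_force: [0.4, 0.8, -0.1]
gripper_width: 0.0873
[   7.33945558   14.49093196   -5.09817201   -0.11458549  -70.51371313
 -102.9423749 ] [ 0.60610262 -0.11459764  0.24742806] [ 1.79917825e+02 -1.24418671e-01  1.74358849e+02]
[317.78890899 102.11602864]
[ 0.51678259 -0.10753073 -0.11201005] -6.417703351550641 0.06879419026870008 3375.0
yaw err -0.7765527469955487 0.08955021416527872 -0.002961209554576285
```

View pics/w9f.png

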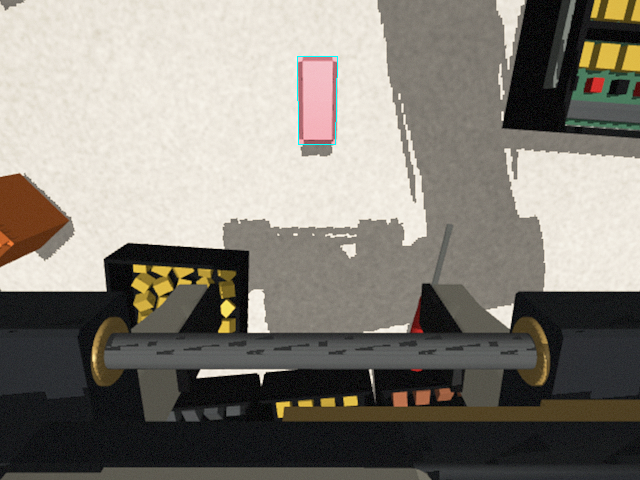

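```bash
python3 -m inch '.030 -.001 0 0 0 .01 1;.035 -.001 .01 0 0 0 1;.0246 -.001 .03 0 0 0 1;0 0 .035 0 0 0 1;0 0 .035 0 0 0 1;0 0 .034 0 0 0 1;0 0 .02 0 0 0 1;0 0 .012 0 0 0 1;0 0 .004 0 0 0 1;0 0 0 0 0 0 1;0 0 0 0 0 0 1;0 0 0 0 0 0 0;0 0 0 0 0 0 0;0 0 0 0 0 0 0;0 0 0 0 0 0 0;0 0 0 0 0 0 0;0 0 0 0 0 0 0;0 0 0 0 0 0 0;0 0 0 0 0 0 0' 40
```

```text
time_s: 22.07
tcp_pos: [0.517, -0.108, 0.0683]
eef_rot: [179.9, -0.0, 173.5]
contact_force: [0.9, -0.2, -0.1]
gripper_width: 0.0401
```

```bash
python3 -m inch '0 0 0 0 0 0 0;0 0 0 0 0 0 0;0 0 0 0 0 0 0;0 0 0 0 0 0 0'
```

```text
time_s: 22.4
tcp_pos: [0.517, -0.108, 0.0682]
eef_rot: [179.9, -0.0, 173.5]
contact_force: [0.2, -0.6, -0.5]
gripper_width: 0.0295
```

```bash
python3 -m inch '0 0 -.012 0 0 0 0;0 0 -.03 0 0 .0585 0;0 0 -.036 0 0 0 0;0 0 -.036 0 0 0 0;0 0 -.036 0 0 0 0;0 0 -.03 0 0 0 0;-.004 .02 0 0 0 0 0;-.007 .036 0 0 0 0 0;-.007 .036 0 0 0 0 0;-.007 .036 0 0 0 0 0;-.007 .036 0 0 0 0 0;-.007 .036 0 0 0 0 0;-.007 .036 0 0 0 0 0;-.007 .036 0 0 0 0 0;-.007 .036 0 0 0 0 0;-.003 .016 0 0 0 0 0;0 0 0 0 0 0 0;0 0 0 0 0 0 0;0 0 0 0 0 0 0'
python3 - <<'E'
from h import *
p=r.camera_params("wrist");im=r.capture("wrist")
cv2.imwrite("pics/w10.png",im[:,:,::-1])
s=r.get_state();t=np.array(s["tcp_pos"]);yaw=np.radians(s["eef_rot"][2]);print(t,s["eef_rot"])
i2=im.copy();i2[190:,255:385]=200
m=hull(i2,(110,5,535,262),60)
o=fit(TO,[(p,m)],0,[.5008,.2048,-.172]);q=o.x;print(q,np.degrees(q[2]),o.fun)
tx=np.array([np.cos(yaw),np.sin(yaw)])
v=cv2.resize(im,None,fx=3,fy=3,interpolation=2)
for dd,c in((0,(0,255,255)),(-.003,(0,255,0))):
    X=pose(TS,*(t[:2]+tx*dd),t[2]-.068+.045,yaw)
    for u in proj(p,X): cv2.circle(v,tuple(int(a) for a in (u+.5)*3),2,c,-1)
cv2.imwrite("pics/w10b.png",v[590:1200,690:1230][:,:,::-1])
v=im.copy()
cv2.drawContours(v,cv2.findContours(m.astype(np.uint8),0,1)[0],-1,(255,0,255),1)
for x,y,hw in((-.0375,0,.026),(.0375,.018,.017)):
    for z,c in((.065,(255,255,255)),(.095,(0,255,0))):
        B=np.array([[x-.035,y-hw,z],[x+.035,y-hw,z],[x+.035,y+hw,z],[x-.035,y+hw,z]])
        cv2.polylines(v,[proj(p,pose(B,q[0],q[1],0,q[2])).astype(int)],True,c,1)
cv2.imwrite("pics/w10f.png",cv2.resize(v[0:275,130:510],None,fx=2.1,fy=2.1)[:,:,::-1])
for qq in(q,[.5008,.2048,-.1723]):
    g=pose(np.array([[.0375,.018,0]]),*qq[:2],0,qq[2])[0][:2];d=g-t[:2];print(g,d@tx,d@[np.sin(yaw),-np.cos(yaw)],np.degrees(qq[2]+np.pi-yaw))
E
```

```text
time_s: 23.98
tcp_pos: [0.6343, 0.1997, 0.2484]
eef_rot: [179.9, -0.1, 170.1]
contact_force: [-0.5, -0.4, -0.2]
gripper_width: 0.0297
[0.63432443 0.19929811 0.24874689] [ 1.79928368e+02 -6.03630711e-02  1.70114471e+02]
[ 0.49999898  0.20497123 -0.16883307] -9.673422103262984 0.04329909172546086
[0.53999037 0.21641409] 0.09587193511443046 0.0006665486348345405 0.21210737101831684
[0.54083082 0.21610415] 0.09499075625308635 0.0005054972385318437 0.013466664177234315
```

View pics/w10f.png

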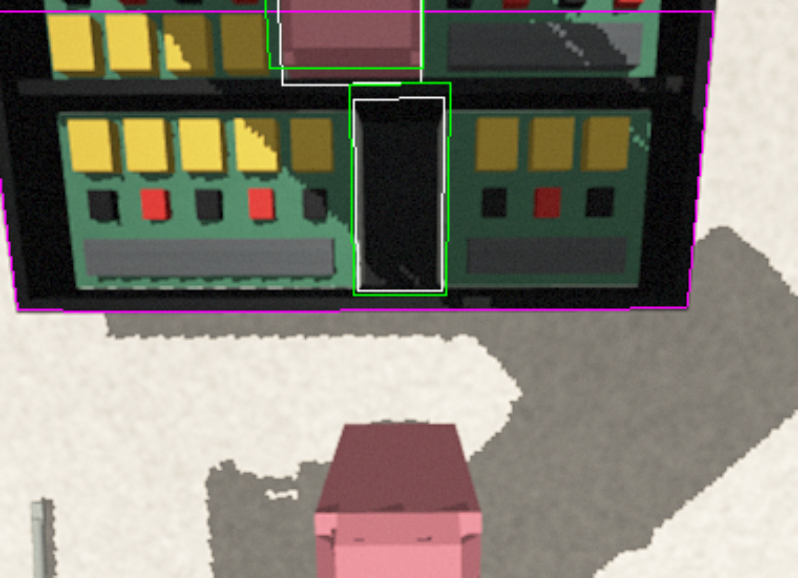

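View pics/w10b.png

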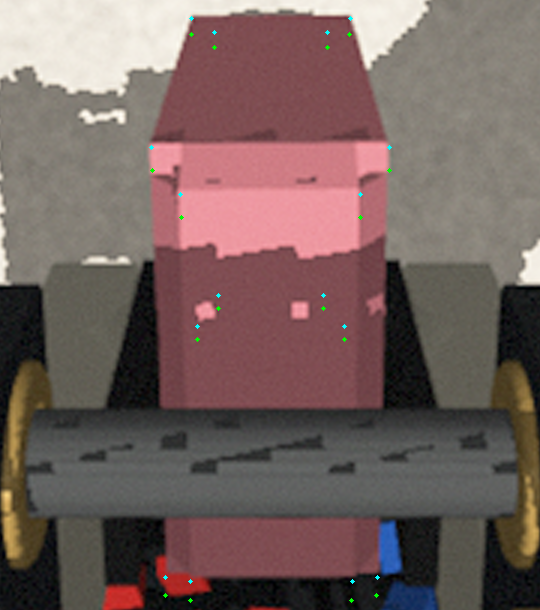

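```bash
python3 -m inch '.015 .0006 0 0 0 0 0;.030 0 0 0 0 0 0;.030 0 0 0 0 0 0;.014 0 0 0 0 0 0;.0056 0 .02 0 0 0 0;0 0 .03 0 0 0 0;0 0 .02 0 0 0 0;0 0 0 0 0 0 0;0 0 0 0 0 0 0;0 0 0 0 0 0 0' && python3 - <<'E'
from h import *
s=r.get_state();t=np.array(s["tcp_pos"]);yaw=np.radians(s["eef_rot"][2]);tx=np.array([np.cos(yaw),np.sin(yaw)])
d=np.array([.5405,.2162])-.0007*tx-t[:2];print(t,d@tx,d@[np.sin(yaw),-np.cos(yaw)],s["eef_rot"])
im=r.capture("wrist");cv2.imwrite("pics/w11.png",im[:,:,::-1])
E
```

```text
time_s: 24.87
tcp_pos: [0.5424, 0.2169, 0.1806]
eef_rot: [179.8, 0.1, 170.1]
contact_force: [-0.2, -0.2, 0.3]
gripper_width: 0.0294
[0.54244411 0.21685325 0.18056787] 0.0011031346959025502 -0.000977248630105089 [1.79848534e+02 5.88817411e-02 1.70116658e+02]
```

View pics/w11.png

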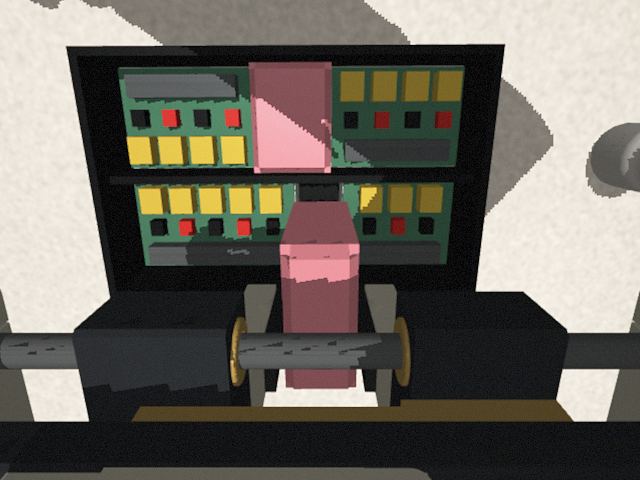

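```bash
python3 -m inch '.0006 -.0006 .008 0 0 0 0;0 0 .012 0 0 0 0;0 0 .012 0 0 0 0;0 0 .01 0 0 0 0;0 0 .006 0 0 0 0;0 0 0 0 0 0 0' && python3 -m inch '0 0 .006 0 0 0 0;0 0 .008 0 0 0 0;0 0 0 0 0 0 0;0 0 0 0 0 0 0'
```

```text
time_s: 25.42
tcp_pos: [0.5403, 0.2163, 0.1295]
eef_rot: [180.0, -0.1, 170.1]
contact_force: [-0.6, 0.3, 0.1]
gripper_width: 0.0295
time_s: 25.75
tcp_pos: [0.5406, 0.2166, 0.1164]
eef_rot: [179.9, -0.1, 170.1]
contact_force: [0.1, -0.6, 0.3]
gripper_width: 0.0295
```

```bash
python3 -m inch '0 0 .008 0 0 0 0;0 0 .012 0 0 0 0;0 0 .01 0 0 0 0;0 0 .006 0 0 0 0;0 0 .004 0 0 0 0;0 0 0 0 0 0 0;0 0 0 0 0 0 0' && python3 -m inch '0 0 .001 0 0 0 0;0 0 .001 0 0 0 0;0 0 .0005 0 0 0 0;0 0 0 0 0 0 0;0 0 0 0 0 0 0'
```

```text
time_s: 26.33
tcp_pos: [0.5409, 0.2168, 0.0767]
eef_rot: [179.9, -0.0, 170.1]
contact_force: [0.8, -0.7, -0.7]
gripper_width: 0.0297
time_s: 26.75
tcp_pos: [0.5408, 0.2168, 0.0745]
eef_rot: [179.9, -0.0, 170.1]
contact_force: [-0.5, -0.5, 0.1]
gripper_width: 0.0296
```

```bash
python3 -m inch '0 0 .001 0 0 0 0;0 0 .0005 0 0 0 0;0 0 0 0 0 0 0;0 0 0 0 0 0 0' && python3 -m inch '0 0 .0005 0 0 0 0;0 0 .0003 0 0 0 0;0 0 0 0 0 0 0;0 0 0 0 0 0 0'
```

```text
time_s: 27.08
tcp_pos: [0.541, 0.2169, 0.0732]
eef_rot: [179.9, -0.0, 170.2]
contact_force: [-1.3, -0.1, 4.2]
gripper_width: 0.0298
time_s: 27.42
tcp_pos: [0.5411, 0.2169, 0.0732]
eef_rot: [179.9, 0.0, 170.2]
contact_force: [-4.1, -0.3, 10.8]
gripper_width: 0.0299
```

```bash
python3 -m inch '0 0 0 0 0 0 .6;0 0 0 0 0 0 .6;0 0 0 0 0 0 .6;0 0 0 0 0 0 .6;0 0 -.01 0 0 0 .6;0 0 -.03 0 0 0 .6;0 0 -.04 0 0 0 1;0 0 -.04 0 0 0 1;-.03 0 -.02 0 0 0 1;-.03 0 -.02 0 0 0 1;-.03 0 -.01 0 0 0 1;-.02 0 0 0 0 0 1;0 0 0 0 0 0 1;0 0 0 0 0 0 1'
python3 - <<'E'
from h import *
s=r.get_state();print(s["joints"],s["tcp_pos"],s["eef_rot"],s["gripper_width"])
for c in("scene","wrist","top"):
  im=r.capture(c);cv2.imwrite(f"pics/{c}12.png",im[:,:,::-1])
a=cv2.imread("pics/scene12.png")[215:360,320:475];cv2.imwrite("pics/s12c.png",cv2.resize(a,None,fx=4,fy=4,interpolation=2))
E
```

```text
time_s: 28.58
tcp_pos: [0.6498, 0.1971, 0.2416]
eef_rot: [179.9, -0.1, 170.1]
contact_force: [0.1, 0.1, -0.2]
gripper_width: 0.0872
[ 3.32181641e+01  2.04918830e+01  2.61076198e+00 -1.11723311e-01
 -7.21420262e+01 -1.33128833e+02] [0.64976428 0.19706337 0.24159042] [ 1.79938247e+02 -8.96056766e-02  1.70055097e+02] 0.0871943148844144
```

View pics/wrist12.png

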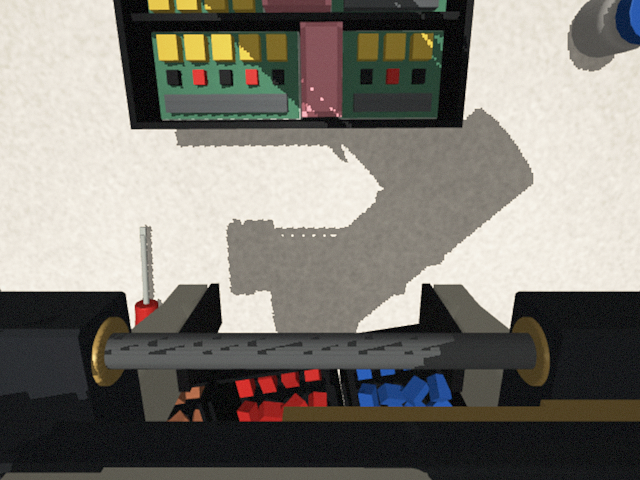

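View pics/s12c.png

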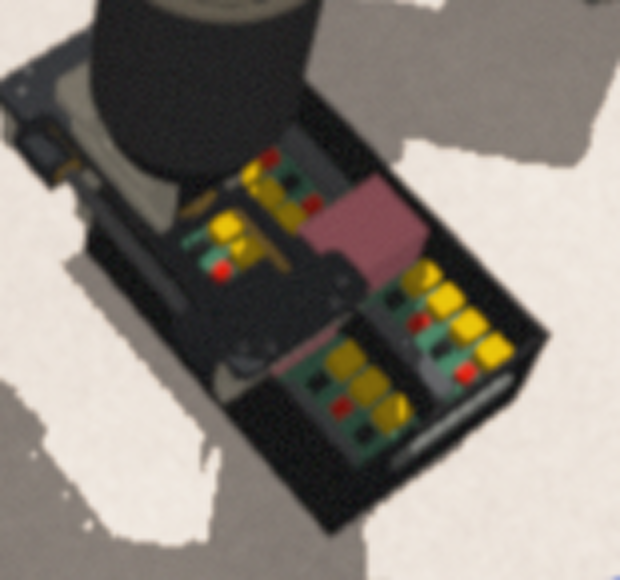

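View pics/top12.png

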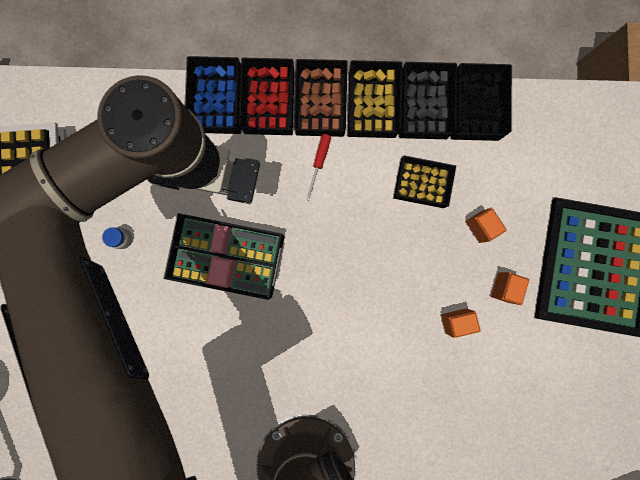

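```bash
python3 -m inch '0 -.03 -.02 0 0 0 1;0 -.038 0 0 0 0 1;0 -.038 0 0 0 0 1;0 -.038 0 0 0 0 1;0 -.038 0 0 0 0 1;0 -.038 0 0 0 0 1;0 -.038 0 0 0 0 1;0 -.038 0 0 0 0 1;0 -.03 0 0 0 0 1;0 0 0 0 0 0 1;0 0 0 0 0 0 1'
python3 - <<'E'
from h import *
q=[.5008,.2048,-.1723]
for c in("scene","top"):
  im=r.capture(c);cv2.imwrite(f"pics/{c}13.png",im[:,:,::-1]);p=r.camera_params(c)
  k=4
  v=cv2.resize(im,None,fx=k,fy=k,interpolation=2)
  for x,y,hy in((-.0375,0,.024),(.0375,.018,.015)):
    B=np.array([[x+a*.028,y+b*(hy-.004),.095] for a,b in((-1,-1),(1,-1),(1,1),(-1,1))])
    cv2.polylines(v,[((proj(p,pose(B,q[0],q[1],0,q[2]))+.5)*k).astype(int)],True,(0,255,255),1)
  RI=TO[TO[:,2]>.05][[0,1,3,2]]
  cv2.polylines(v,[((proj(p,pose(RI,q[0],q[1],0,q[2]))+.5)*k).astype(int)],True,(0,255,0),1)
  a=v[215*k:360*k,325*k:475*k] if c=="scene" else v[200*k:310*k,150*k:300*k]
  cv2.imwrite(f"pics/{c}13c.png",a[:,:,::-1])
  for n in("driver","flux_jar","coil_bin"):print(c,n,[(np.round(d["xy"]),round(d["p"],2)) for d in r.recognise(n,c)])
E
```

```text
time_s: 29.65
tcp_pos: [0.5925, -0.1246, 0.262]
eef_rot: [179.9, -0.0, 170.0]
contact_force: [0.2, 0.6, -0.3]
gripper_width: 0.0879
scene driver [(array([259., 309.]), 0.63), (array([391., 281.]), 0.57)]
scene flux_jar [(array([478., 373.]), 0.65), (array([427., 295.]), 0.16)]
scene coil_bin [(array([213., 226.]), 0.68)]
top driver []
top flux_jar [(array([117., 237.]), 0.81), (array([323., 139.]), 0.68)]
top coil_bin [(array([172., 245.]), 0.52)]
```

View pics/scene13c.png

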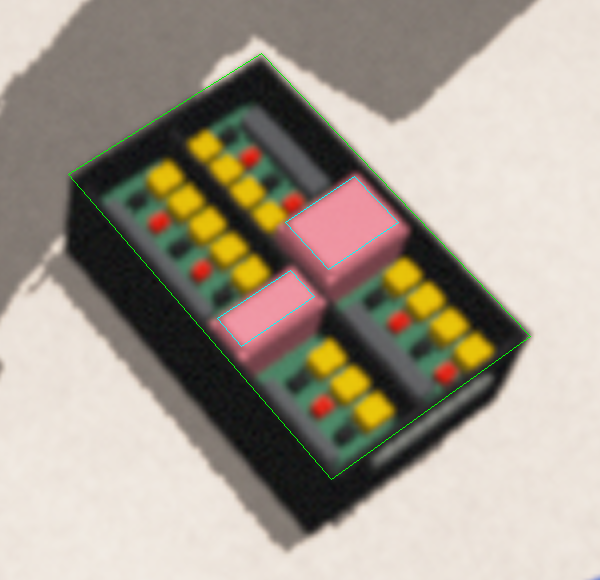

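View pics/top13c.png

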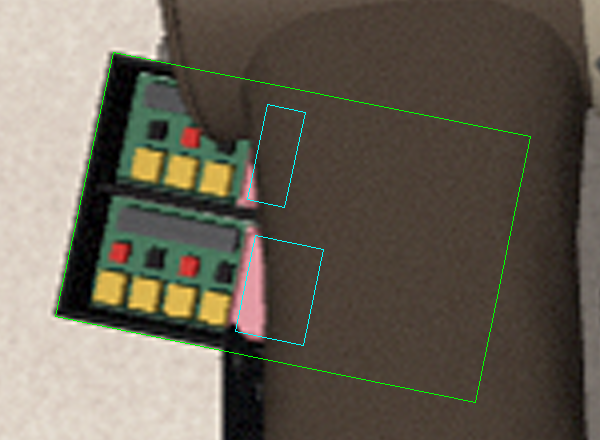

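```bash
python3 -c "
from plant import r
print(r.close_job())"
```

```text
the job is handed in; nothing more can be done
None
```

Both pink blocks are in their gaps in the tote and the job is handed in, at about 30 s on the robot clock.

- **Wide block:** I gripped it by its 48 mm faces and lowered it into the wide gap. I released it when it pressed on the floor with about 14 N, with the tool at the expected height.
- **Thin block:** I stood it on end on the bench and let go. I then took it again by its broad faces and lowered it into the narrow gap, where it reached the floor at the expected height with about 11 N.

**Last checks:**
- **Blocks:** in the final scene picture both tops lie where the calibrated rim-height outlines predict.
- **Power units:** they look down and in place in the pictures.
- **Other things:** the jar and bin are within 2 pixels of where they started in the scene camera. The screwdriver shows a 2–3 pixel difference there, which I put down to network noise, because it looks unmoved in the top pictures.
- **Arm:** it is raised clear of everything with the gripper open.

**Did not agree:**
- In the last top picture the arm hid most of the tote, so that view confirmed only part of it. In the same picture the network missed the screwdriver and reported the bin on the tote.
- Fitting the tote a second time from the wrist camera, when it was partly out of view, moved it about 0.8 mm. For the thin block I aimed about halfway between the two fits, and it went in without contact until the floor.

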